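Grade a mixed load on the tilting sieve tray

ROBOT

A 7-joint arm with a two-finger parallel gripper is mounted at the origin on a cart in front of the work surface, level with it; the furniture and walls round the work are solid. World frame = base frame: x ahead of the robot, y to its left, z up, the work surface at z = 0. Lengths are in m, angles in rad, forces in N, time in s.
With the tool pointing down it reaches from about 0.425 to 0.95 m from the base axis. Payload 4.7 kg.
Tool frame: the origin (TCP) lies on the centre line of the jaws, within the pads' length; the fingertips stand 8 mm ahead of it and the grasp point (between the pads) lies 11 mm behind it; z points along the fingers, y is the line along which they close (so a half turn about z gives the same grasp; the last joint's range is limited). The gripper opens to 85 mm and grips with 20 to 120 N. Pads are 22 mm wide; open, the fingers measure 114 mm over their backs; the gripper's body (76 mm by 85 mm) begins 54 mm behind the grasp point. The pads swing forward as they close: fully open they stand 13 mm farther back than shut.
Start: joints at [-0.029, 0.469, -0.049, 1.532, 0.024, 1.141, -0.082], TCP at [0.675, 0, 0.239] pointing down, gripper open.
Joint ranges: [-2.59, 2.59], [-0.33, 1.99], [-1.39, 1.29], [0.1, 2.45], [-1.04, 4.18], [0.21, 1.99], [-2.66, 2.66]. Speed limits (rad/s): [2.57, 2.57, 3.14, 3.14, 3.14, 3.14, 3.14].

INTERFACE

Orientations are given as a 3x3 rotation matrix whose columns are the frame's x, y, z axes.
In Python, from rig import arm gives the robot as it stands. Calls block until the motion is done:
- arm.movep(position, orientation): joint-space move of the TCP to a pose.
- arm.move_l(position, attitude=None, feed=0.15, until_force=None): straight line of the TCP; attitude=None keeps the orientation; feed is the mean speed in m/s. With until_force (N) it stops when the force on the tool has changed by that much, and returns True; else False.
- arm.move_joints(angles): joint-space move.
- arm.command_gripper(opening, newtons=None): finger opening in m; newtons is the grip in N (None keeps the last); returns when the fingers have stopped.
- arm.sleep(seconds).
- arm.inverse_kinematics(position, orientation): joint angles nearest the present ones, or None.
- arm.sense(): the state.
- arm.camera(name): name is "scene" or "side" or "wrist"; returns the picture (420x560x3 uint8, red, green, blue); there is no depth.
- arm.camera_params(name): a dict with "K" (3x3 intrinsics, pixels), "position" and "rotation" of the camera in the world; the wrist camera has in their place "tool_from_camera" (4x4, takes a point from camera to tool coordinates, whose origin is the TCP and whose axes are the flange's). Camera axes: x right, y down, z forward; pixel columns grow to the right and rows downward; lengths in m; the calibration is good to about 2 mm. A picture is of the moment at which its call begins: read the wrist's pose just before it. camera_params takes no time and is no camera call.
A pose or a line that the arm cannot do raises arm.Unreachable and nothing moves.
- arm.finish_job(): hands the job in; it is judged then, once.
The state is a dict: "time_s": time; "joint_pos": joint angles; "qd": joint speeds; "joint_efforts": joint torques, N m; "position": TCP position; "tcp_rot": TCP orientation; "wrist_force": force on the tool from outside, world axes, zero at the start; "ft_torque": the same for the moment, N m; "finger_gap": finger opening in m; "gripper_force": force on a finger pad.
Only numpy, scipy, OpenCV 4.12 (cv2) and the standard library are available. Lean on these libraries where they do the work, as an engineer would, in place of code of your own. Each camera call takes 0.05 s, during which the arm holds its last target. There are 200 camera calls.

TASK

Sort the load on the tilting sieve tray by rocking the tray, never picking up or touching the parts themselves: first tilt its barred end (the robot's left) down so that the nut and the bolt drop between the bars into the steel pan beneath, while the flange and the disc stay on the tray. Then tilt the open end (the robot's right) down so that the flange and the disc slide off into the blue plastic bin. Leave the tape measure and the adjustable wrench where they are.

Things in the scene. Friction and masses are not known exactly. Their poses are not given: they have to be found in the camera images.
- stand: Fixed green stand of the sieve tray. Origin on the bench under the pivot; x points away from the robot, y along the tray to its barred end (the robot's left at yaw 0), z up. The tray's pivot axis runs along the stand's x, 215 mm above the origin, between two uprights at x = +-128 mm (tops at z = 235 mm). Its place and yaw (-0.08 to 0.06) vary.
- pan (a point): Middle of the floor of the open steel catch pan, fixed to the stand under the bars, at stand coordinates (0, 85, 40) mm. The pan is 224 mm wide along the stand's x, 330 mm long along y; its rim is 42 mm above this point.
- tray (a joint): Tilt of the steel sieve tray about its pivot, rad. 0 = level (start); positive = barred end (stand +y) down; negative = open end (stand -y) down; stops at -0.52 and +0.52. The pivot is stiff (1.6 N m of friction, 10 to 20 N on a pad) and stays where it is left. The tray is smooth: parts begin to slide at 0.24 to 0.35 rad.
- tray_mid (a point): Middle of the tray (212 x 444 mm) on the pivot axis, in the surface that carries the parts; axes turn with the tray and equal the stand's when level. From y = -220 to -60 mm the floor is plain sheet, with no wall at its -y end; from -60 to 222 mm it is three round bars along y with 46 mm gaps, closed by an end wall. Side and end walls stand 40 mm above the floor.
- pad_left (a point): Top centre of the red press pad at the barred end, on the tray's side away from the robot: flat, reaching 60 mm out from the wall, 32 mm wide, at tray coordinates (143, 170, 12) mm from tray_mid. Pushing it down raises joint tray. It moves with the tray.
- pad_right (a point): Top centre of the equal red press pad at the open end, at tray coordinates (143, -170, 12) mm from tray_mid. Pushing it down lowers joint tray. It moves with the tray.
- nut: Rusty hexagon nut, 36 x 41 x 19 mm, 0.11 kg, flat on the sheet floor. Origin at the centre of its underside. Goes through the bars.
- bolt: Grey hexagon bolt, 72 mm long, head 27 mm, shank 16 mm, 0.14 kg, lying on the sheet floor roughly along the tray. Origin under its middle; its y runs towards the head. Goes through the bars.
- flange: Rusty round pipe flange, 130 mm across, 30 mm high, about 0.6 kg, lying flat on the sheet floor or on the bars. Origin at the centre of its underside. Too large for the gaps.
- disc: Worn brown abrasive disc with a small centre hole, 116 mm across, 13 mm thick, about 0.15 kg, lying flat on the bars or on the sheet floor. Origin at the centre of its underside. Too large for the gaps.
- bin: Fixed open blue plastic bin under and beyond the tray's open end, 240 (x) x 270 (y) mm, axes nearly along the stand's, origin at the centre of its underside, about 285 mm from the stand's origin. Floor 12 mm above the bench; its front (own +y, towards the stand) is 42 mm high, its back 100 mm, its sides step up from 42 to 100 mm.
- tape_measure: Yellow tape measure, 62 x 94 x 37 mm, loose on the bench left of the stand. Leave alone.
- adjustable_wrench: Grey adjustable wrench, 56 x 188 x 13 mm, loose on the bench far left. Leave alone.

How it is judged:
On the way, in this order (a step that is already met when the one before it is completed fails the run):
1. the nut and the bolt lie in the pan while the flange and the disc are still on the tray (x of nut in the frame of stand between -0.112 and 0.112 m and y of nut in the frame of stand between -0.08 and 0.25 m and z of each of nut, bolt in the frame of stand below 0.08 m and x of bolt in the frame of stand between -0.112 and 0.112 m and y of bolt in the frame of stand between -0.08 and 0.25 m and height (world z) of each of flange, disc above 0.1 m and y of flange in the frame of tray_mid between -0.22 and 0.23 m and y of disc in the frame of tray_mid between -0.22 and 0.23 m), for 0.2 s.
2. the flange and the disc lie in the blue plastic bin (x of flange in the frame of bin between -0.12 and 0.12 m and y of flange in the frame of bin between -0.135 and 0.135 m and z of each of flange, disc in the frame of bin below 0.08 m and x of disc in the frame of bin between -0.12 and 0.12 m and y of disc in the frame of bin between -0.135 and 0.135 m), for 0.2 s.
At the end, for the whole second after the job is handed in: The nut and the bolt rest in the steel pan (centres within its walls and below 80 mm), the flange and the disc rest in the blue plastic bin (centres within its walls and below 80 mm), all slower than 0.03 m/s (all of step 2 and x of nut in the frame of stand between -0.112 and 0.112 m and y of nut in the frame of stand between -0.08 and 0.25 m and z of each of nut, bolt in the frame of stand below 0.08 m and x of bolt in the frame of stand between -0.112 and 0.112 m and y of bolt in the frame of stand between -0.08 and 0.25 m and linear speed of each of nut, bolt, flange, disc below 0.03 m/s); the robot touches nothing.
It fails at once if the robot touches the nut, bolt, flange or disc (contact force between any of the fingers, the arm and nut above 1 N or contact force between any of the fingers, the arm and bolt above 1 N or contact force between any of the fingers, the arm and flange above 1 N or contact force between any of the fingers, the arm and disc above 1 N).
It fails at once if the tape measure or the wrench are moved by more than 30 mm (distance of any of adjustable_wrench, tape_measure from where it was at the start of the episode above 0.03 m).
It also fails if it takes over 64 s, if anything falls off the work surface, if the arm or the gripper's body presses on something with over 40 N, if the wrist force passes 120 N, or if a joint passes its speed limit or range.

## Working session

There is one attempt and no reset: what is moved stays moved. The work goes in short steps, each a Python script; the robot and the scene stay as the last script left them, time stands still between calls to the robot, and variables do not carry over. Pictures are saved under pics/ and viewed, at most 10 in all, crops included, and the job is handed in when it is done.

```bash
ls; mkdir -p pics; python3 - <<'E'
from rig import arm
import cv2,numpy as np
for n in("scene","side"):
    im=arm.camera(n); cv2.imwrite(f"pics/{n}0.png",cv2.resize(im[:,:,::-1],(784,588),interpolation=cv2.INTER_CUBIC))
    p=arm.camera_params(n);print(n,{k:np.round(v,4).tolist() for k,v in p.items()})
print(arm.sense())
E
```

```text
pics
rig.py
scene {'K': [[449.7155, 0.0, 281.5683], [0.0, 449.7155, 206.4812], [0.0, 0.0, 1.0]], 'position': [-0.0713, 1.0317, 0.8382], 'rotation': [[-0.8126, -0.3176, 0.4886], [-0.5826, 0.4212, -0.6951], [0.015, -0.8495, -0.5274]]}
side {'K': [[430.3448, 0.0, 274.7325], [0.0, 430.3448, 213.4746], [0.0, 0.0, 1.0]], 'position': [0.6122, -1.0148, 0.716], 'rotation': [[0.9982, 0.0186, -0.0576], [0.06, -0.4291, 0.9013], [-0.0079, -0.9031, -0.4294]]}
{'time_s': 0.1, 'joint_pos': array([-0.02891515,  0.46935833, -0.04858513,  1.53354179,  0.02409692,
        1.14101775, -0.08229151]), 'qd': array([-0.00054095, -0.00283009,  0.00247892, -0.00454796,  0.00117782,
        0.0008632 , -0.00074724]), 'joint_efforts': array([ 5.33060393e-04, -5.11518788e+01, -4.69155551e-02, -2.38390929e+01,
        1.07741368e-02,  4.46335340e-03,  2.13932526e-05]), 'position': array([6.74499839e-01, 1.98652655e-05, 2.38381816e-01]), 'tcp_rot': array([[-4.19413566e-05,  9.99998488e-01, -1.73872980e-03],
       [ 9.99999997e-01,  4.18336553e-05, -6.19788429e-05],
       [-6.19060118e-05, -1.73873239e-03, -9.99998486e-01]]), 'wrist_force': array([-0.00725533, -0.12181063,  0.12749152]), 'ft_torque': array([ 0.02407581, -0.01352341,  0.0370202 ]), 'gripper_force': 0.0, 'finger_gap': 0.08548493020647874}
```

View pics/scene0.png

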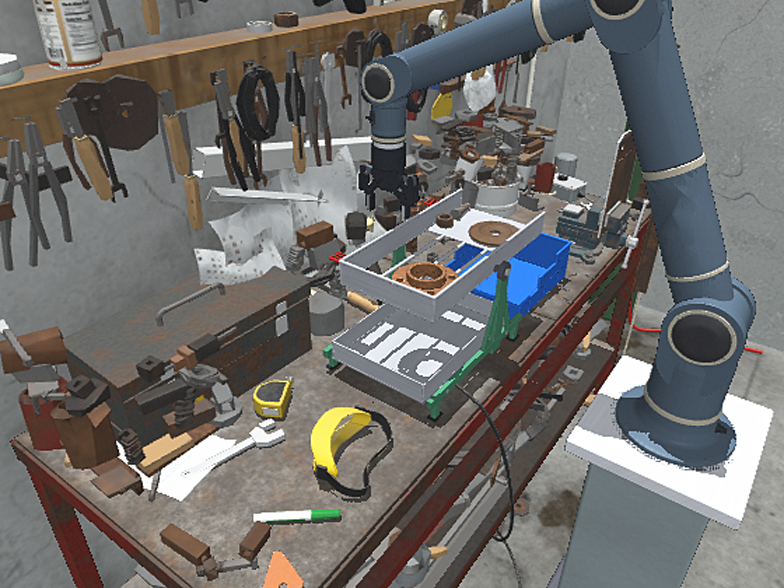

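View pics/side0.png

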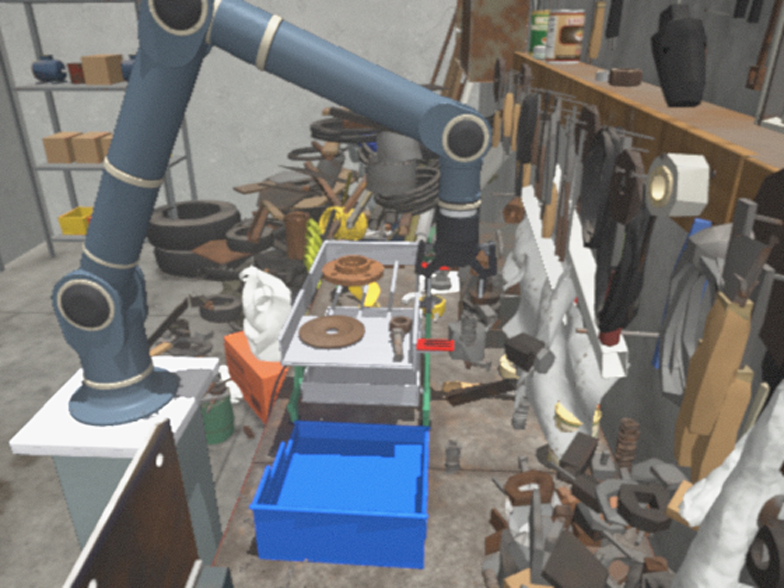

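The scene view shows the flange on the bars near the end wall at (427,275), and the disc on the sheet at (492,233). The nut and bolt lie beside the disc. In the side view the right pad is at about (436,345), and the left pad is hidden behind the gripper. I'll enlarge the side view to measure it.

```bash
python3 - <<'E'
from rig import arm
import cv2,numpy as np
im=arm.camera("side")[:,:,::-1]
c=im[165:305,190:340]; cv2.imwrite("pics/side1.png",cv2.resize(c,None,fx=4.2,fy=4.2,interpolation=cv2.INTER_CUBIC)) 
for n in("scene","side"):
    i=arm.camera(n).astype(int); m=((i[...,0]>140)&(i[...,1]<60)&(i[...,2]<70)).astype(np.uint8)
    k,l,s,cc=cv2.connectedComponentsWithStats(m)
    print(n,[(s[j].tolist(),cc[j].round(1).tolist()) for j in range(1,k) if s[j,4]>12])
E
```

```text
scene [([235, 180, 12, 7, 33], [240.1, 182.7]), ([449, 215, 2, 11, 16], [449.6, 220.4])]
side []
```

View pics/side1.png

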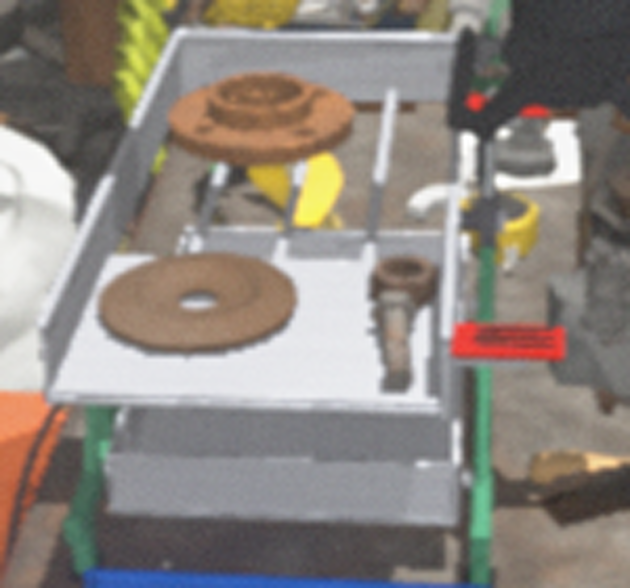

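In the crop I read:
- **Sheet's open edge:** (47,400) to (440,405).
- **Pad_right top corners:** (453,324), (564,327), (566,347) and (452,345).
- **End wall top corners:** (183,31) and about (460,36).

I'll fit the stand's x, y and yaw to these points.

```bash
cat >h.py <<'E'
from rig import arm
import cv2,numpy as np
from scipy.optimize import least_squares
from scipy.spatial.transform import Rotation as R
def proj(n,P):
    p=arm.camera_params(n);c=(np.atleast_2d(P)-p["position"])@p["rotation"];q=c@p["K"].T;return q[:,:2]/q[:,2:]
def world(s,P,th=0):  # tray coords -> world; s=(x,y,yaw); th + = +y end down
    return (R.from_euler('z',s[2])*R.from_euler('x',-th)).apply(np.atleast_2d(P))+[s[0],s[1],.215]
E
python3 - <<'E'
from h import *
T=np.array([[-106,-220,0],[106,-220,0],[113,-154,12],[173,-154,12],[173,-186,12],[113,-186,12],[-106,222,40],[106,222,40]])/1e3
u=np.array([[47,400],[440,405],[453,324],[564,327],[566,347],[452,345],[183,31],[460,36]])/4.2+[190,165]
f=lambda s:(proj("side",world(s,T))-u).ravel()
r=least_squares(f,[.53,0,0],loss='soft_l1');print(r.x,f(r.x).reshape(-1,2).round(1).tolist())
P=np.array([[143,170,12],[143,-170,12]])/1e3
print(world(r.x,P),proj("scene",world(r.x,P)))
for th in(.5,-.5):print(th,world(r.x,P,th))
E
```

```text
[ 0.50115713  0.01871317 -0.0192503 ] [[-1.5, -2.8], [-0.3, -0.7], [0.7, -0.7], [0.2, -0.6], [0.1, 1.6], [0.6, 1.2], [-1.5, 0.3], [0.5, 0.5]]
[[ 0.64740299  0.18592904  0.227     ]
 [ 0.64085829 -0.15400796  0.227     ]] [[245.74874423 183.18998128]
 [312.53160654 144.35802896]]
0.5 [[ 0.64711314  0.17087398  0.14402865]
 [ 0.64136962 -0.12744881  0.30703333]]
-0.5 [[ 0.64689165  0.1593699   0.30703333]
 [ 0.64114814 -0.13895289  0.14402865]]
```

```bash
cat >>h.py <<'E'
S=np.array([.5012,.0187,-.0193])
def pt(side,th,dz=0):
    return world(S,[.150,.170*side,.012],th)[0]+[0,0,.008+11e-3*abs(np.tan(th))+dz]
def press(side,ths,feed=.08):
    """push pad (side=+1 left,-1 right) through tilts ths"""
    for th in ths:
        arm.move_l(pt(side,th),feed=feed); s=arm.sense(); print(round(th,2),s["position"].round(3),s["wrist_force"].round(1))
def shot(n,f,box=None):
    im=arm.camera(n)[:,:,::-1]
    if box: im=im[box[1]:box[3],box[0]:box[2]]
    k=min(780/im.shape[1],590/im.shape[0]); cv2.imwrite(f"pics/{f}.png",cv2.resize(im,None,fx=k,fy=k,interpolation=cv2.INTER_CUBIC))
E
python3 - <<'E'
from h import *
p=arm.sense()["position"];D=arm.sense()["tcp_rot"]
arm.move_l(p+[0,0,.08],feed=.25);arm.command_gripper(0)
arm.move_l(pt(1,0,.05),feed=.25)
print(arm.move_l(pt(1,0,-.005),feed=.05,until_force=4),arm.sense()["position"],pt(1,0))
press(1,[.1,.2,.3,.4,.48]); arm.sleep(1)
shot("side","side2",(170,130,370,290)); shot("scene","scene2",(200,100,420,310)); print(arm.sense()["time_s"])
E
```

```text
True [0.65409899 0.18578551 0.23400892] [0.65445286 0.18577352 0.235     ]
0.1 [0.654 0.186 0.219] [-0.5  0.2  1.7]
0.2 [0.654 0.185 0.203] [-1.   0.2  0.4]
0.3 [0.654 0.182 0.187] [-0.1  0.5  0.5]
0.4 [0.654 0.178 0.173] [-0.4  2.5  1.1]
0.48 [0.654 0.173 0.161] [-0.5  3.5  1.7]
6.1083
```

View pics/side2.png

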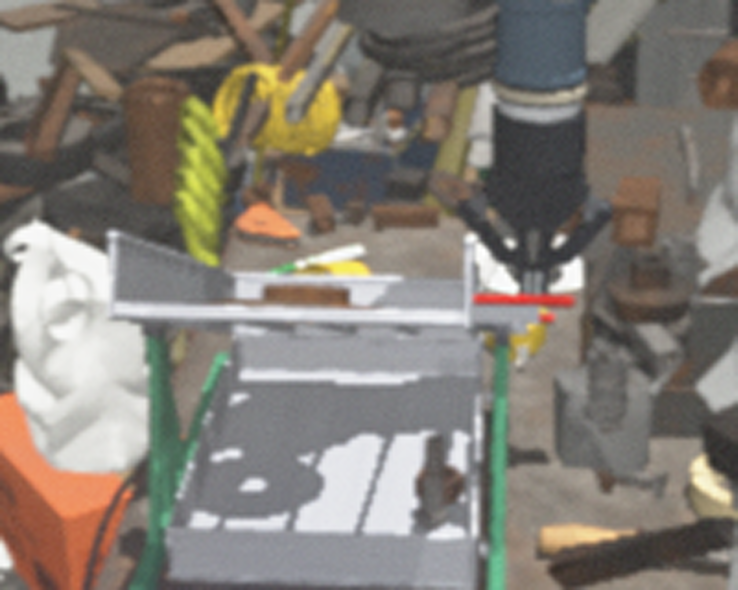

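View pics/scene2.png

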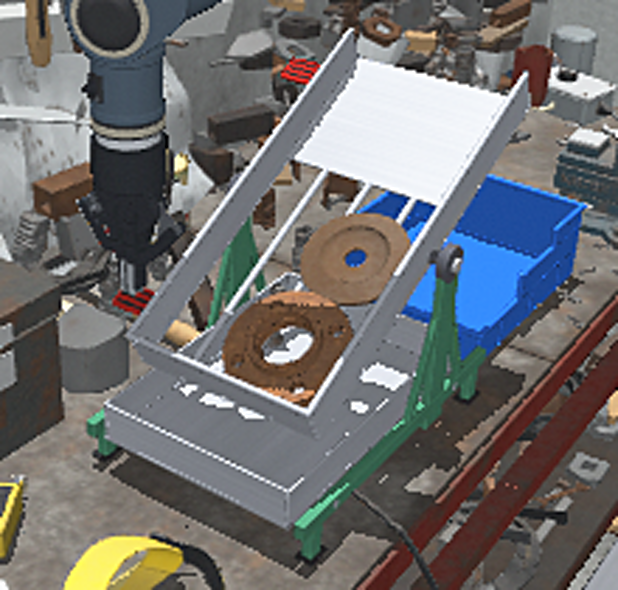

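The side crop shows the bolt and nut down in the pan around (440,485). In the scene crop the flange (290,345) and disc (355,258) are still on the bars. Next I'll press the right pad, slowly through the sliding range.

```bash
python3 - <<'E'
from h import *
p=arm.sense()["position"]
arm.move_l(p+[0,0,.24],feed=.25)
a=pt(-1,.5,.06);arm.move_l([a[0],a[1],p[2]+.24],feed=.25);arm.move_l(a,feed=.2)
print(arm.move_l(pt(-1,.40),feed=.05,until_force=4),arm.sense()["position"],pt(-1,.48))
press(-1,[.3,.2,.1,0]); shot("side","side3",(170,130,370,290))
press(-1,[-.1,-.2]); press(-1,[-.25,-.3,-.35,-.4,-.45,-.49],feed=.02); arm.sleep(1)
shot("side","side4",(150,130,370,420)); shot("scene","scene4",(200,100,420,310)); print(arm.sense()["time_s"])
E
```

```text
True [ 0.64810137 -0.13480081  0.3185503 ] [ 0.64836896 -0.12941556  0.31787312]
0.3 [ 0.648 -0.148  0.291] [-3.1 -6.   9.6]
0.2 [ 0.648 -0.153  0.273] [-1.1 -5.2  8.6]
0.1 [ 0.648 -0.157  0.255] [-1.2 -5.9  6.8]
0 [ 0.648 -0.158  0.237] [-0.6 -4.   6.4]
-0.1 [ 0.648 -0.158  0.221] [-0.3 -5.1  6.9]
-0.2 [ 0.648 -0.157  0.205] [-1.  -6.2  6.7]
-0.25 [ 0.649 -0.157  0.198] [-3.5 -5.1 11.6]
-0.3 [ 0.649 -0.155  0.191] [-3.1 -6.1 11.7]
-0.35 [ 0.649 -0.154  0.183] [-2.8 -7.4 11.8]
-0.4 [ 0.649 -0.152  0.175] [-2.4 -7.6 11.7]
-0.45 [ 0.649 -0.149  0.168] [-2.5 -9.1 10.2]
-0.49 [ 0.649 -0.147  0.162] [-1.6 -9.7  9.4]
16.6667
```

View pics/side4.png

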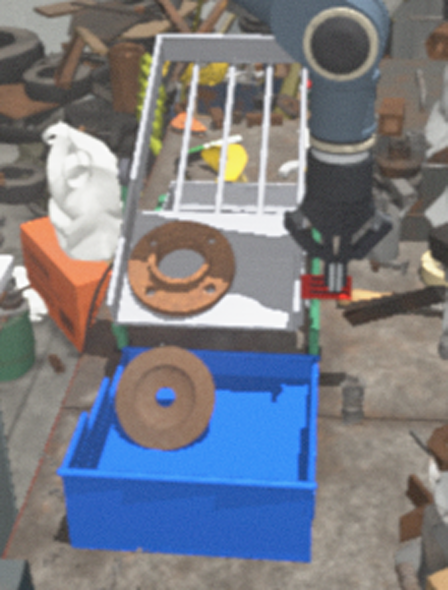

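View pics/scene4.png

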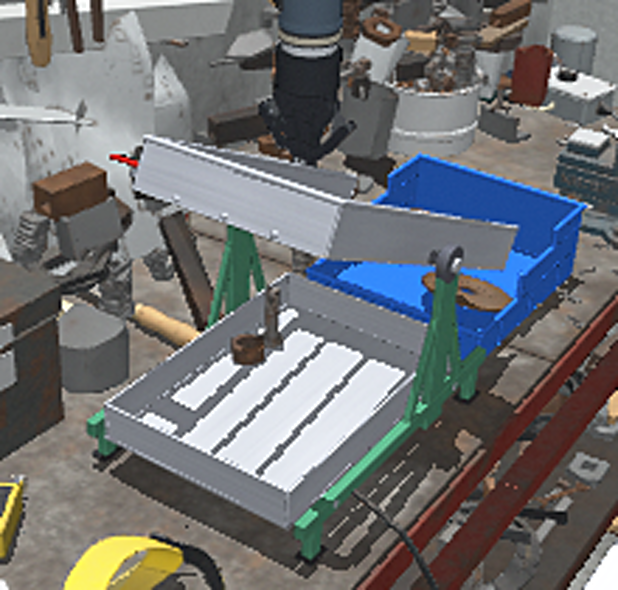

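The disc is in the bin and the flange is still on the sheet, at (182,268) in the side crop. In the scene crop the bolt looks upright in the pan at (272,320). I'll check whether the flange is moving, press on towards the stop, and measure the bolt.

```bash
python3 - <<'E'
from h import *
press(-1,[-.505,-.515],feed=.02); arm.sleep(1.5)
a=arm.camera("side"); cv2.imwrite("pics/s5.png",np.hstack([cv2.resize(cv2.imread("pics/side3.png"),(400,320)),cv2.resize(a[200:400,150:370,::-1],(400,320))]))
print(arm.sense()["time_s"])
# standing-bolt hypothesis: bottom px -> floor z=.04, then top at 72 mm
p=arm.camera_params("scene");d=p["rotation"]@np.linalg.inv(p["K"])@[296.1,223.5,1]
b=p["position"]+d*(.04-p["position"][2])/d[2]
print(b,R.from_euler('z',-S[2]).apply(b-[S[0],S[1],0]),[(h,proj("scene",b+[0,0,h]).round(1).tolist()) for h in(.03,.05,.072,.085)])
E
```

```text
-0.51 [ 0.648 -0.141  0.158] [ 0.2 -6.3  3.5]
-0.52 [ 0.648 -0.141  0.157] [-0.3 -6.3  4.6]
18.7333
[0.57169711 0.03508309 0.04      ] [0.07016781 0.01774055 0.04      ] [(0.03, [[296.4, 215.6]]), (0.05, [[296.6, 210.2]]), (0.072, [[296.8, 204.2]]), (0.085, [[297.0, 200.6]])]
```

View pics/s5.png

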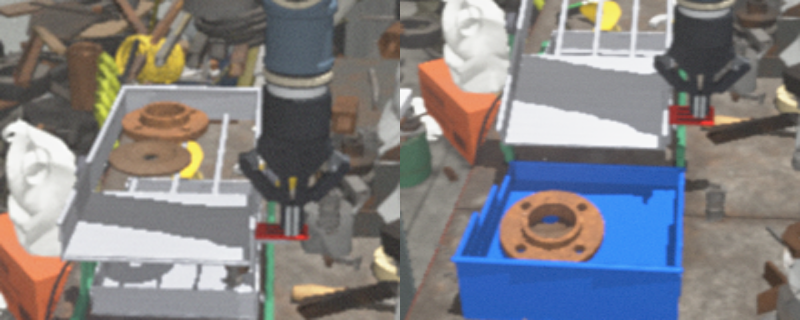

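```bash
python3 - <<'E'
from h import *
b=np.array([.5717,.0351,.04]);print("standing",proj("side",[b,b+[0,0,.072]]).round(1).tolist(),"seen bottom 287.1,272.3 top 288.4,248.4")
p=arm.sense()["position"];arm.move_l(p+[0,0,.15],feed=.2);arm.move_l(p+[.0,-.05,.28],feed=.2);arm.sleep(.5)
P=[(proj(n,np.eye(3))) for n in("scene","side")]
def M(n):
    q=arm.camera_params(n);return q["K"]@np.c_[q["rotation"].T,-q["rotation"].T@q["position"]]
tri=lambda a,c:(lambda X:X[:3]/X[3])(cv2.triangulatePoints(M("scene"),M("side"),np.array(a,float),np.array(c,float)).ravel())
B=(296.1,223.5);T=(297.5,202.1);sb=(287.1,272.3);st=(288.4,248.4)
print("same",tri(B,sb),tri(T,st),"swapped",tri(B,st),tri(T,sb))
im=arm.camera("scene")[:,:,::-1];c=im[190:250,260:350];d=arm.camera("side")[:,:,::-1][210:390,160:360]
cv2.imwrite("pics/f6.png",np.hstack([cv2.resize(c,(420,280),interpolation=2),cv2.resize(d,(311,280),interpolation=2)]));print(arm.sense()["time_s"])
E
```

```text
standing [[284.4, 268.8], [284.5, 247.0]] seen bottom 287.1,272.3 top 288.4,248.4
same [0.57855211 0.0264052  0.03323231] [0.58015136 0.02358638 0.11266929] swapped [0.56479145 0.07434126 0.07479308] [ 0.59400861 -0.02420809  0.07516097]
21.0833
```

View pics/f6.png

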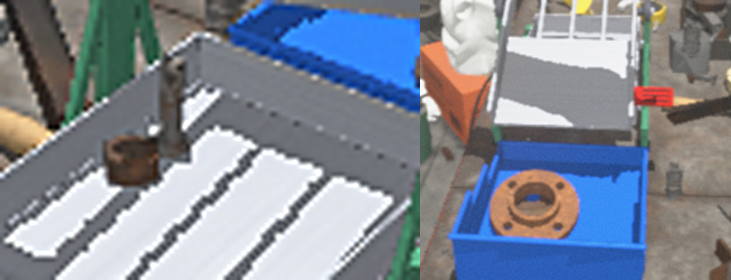

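The bolt stands on its head in the pan, with its middle at about 73–76 mm, under the 80 mm limit. The nut lies beside it, the flange rests in the bin over the disc, and the robot is clear.

```bash
python3 -c "
from rig import arm
print(arm.finish_job())"
```

```text
the job is handed in; nothing more can be done
None
```

I handed the job in at about 21 s of the 64 s limit, with the nut and bolt in the pan and the flange and disc in the bin; the verdict wasn't shown, and the tightest margin is the bolt, standing on its head with its middle at about 73–76 mm against the 80 mm limit.

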